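# Plug the bottle head into the polish shaker and keep it pressed

### The arm

A 6-joint arm with a two-finger parallel gripper is mounted at the origin on the work surface. World frame = base frame: x ahead of the robot, y to its left, z up, the work surface at z = 0. Lengths are in mm, angles in rad, forces in N, time in s.
With the tool pointing down it reaches from about 300 to 775 mm from the base axis. Payload 14.6 kg.
Tool frame: the origin (TCP) lies at the very end of the fingers, on their centre line; the grasp point (between the pads) lies 19 mm behind it; z points along the fingers, y is the direction in which the jaws open and shut (so a half turn about z gives the same grasp; the last joint's range is limited). The gripper opens to 85 mm and grips with 20 to 120 N. Pads are 22 mm wide; open, the fingers measure 114 mm over their backs; the gripper's body (76 mm by 85 mm) begins 54 mm behind the grasp point. The pads swing forward as they close: fully open they stand 13 mm farther back than shut.
Start: joints at [1.255, 0.3, 1.521, -0, 1.321, -0.067], TCP at [135.43, 533.055, 231.281] pointing down, gripper open.
Joint ranges: [-3.03, 3.03], [-0.79, 2.21], [0.23, 2.52], [-1.04, 4.18], [0, 3.07], [-2.55, 2.55]. Speed limits (rad/s): [2.22, 2.22, 2.57, 3.14, 3.14, 3.14].

### API

Orientations are given as a rotation vector (axis times angle).
In Python, from workcell import * gives the robot as it stands.
- The arm moves only by the tool send_rows, never from a script. Its argument "motion" is a list that holds one entry, the list of rows, each a list of 7 numbers: the finger opening in mm, from 0 to 85.4, then the shift along the world's x, y, z in mm, then the turn, a rotation vector about the world's x, y, z in degrees. A call has 1 to 12 rows; each row shifts and turns the pose as measured when the row begins; what a row does not reach is not made up. A row lasts 1/12 s, in which the tool goes at most 41.7 mm and 7.16 degrees, less where a joint would pass 70% of its speed; a pose out of reach is approached as far as the arm can. A call with a gripper value outside its range is refused whole. The fingers move at their own pace and stop on an object; "squeeze" is the grip in N (left out, the last holds). Time passes only in rows, so rows that do not move let the fingers close. It gives the time, the measured TCP pose, the force and the opening at its end, in the units of the state.
- read_state(): the state, without advancing time (a new reading comes with each control period).
- capture(name): name is "scene" or "top"; returns a dict with "img" (420x560x3 uint8, red, green, blue), "K" (3x3 intrinsics, pixels), "T" (4x4, takes a point from camera to world coordinates). Camera axes: x right, y up, looking along -z (the intrinsics and any distortion apply to the point x, -y, -z); pixel columns grow to the right and rows downward; lengths in mm; the calibration is good to about 2 mm. A picture is of the moment at which its call begins. There is no depth.
- finish_job(): hands the job in, once; it reports no verdict.
The state is a dict: "time_s": time; "joint_pos": joint angles; "joint_velocities": joint speeds; "effort": joint torques, N m; "tool_pos": TCP position; "tcp_rot": TCP orientation; "ft_force": force on the tool from outside, world axes, zero at the start; "ft_torque": the same for the moment, N m; "gripper_width": opening from 0.0 (shut) to 1.0 (fully open).
Only numpy, scipy, OpenCV 4.12 (cv2) and the standard library are available. Lean on these libraries where they do the work, as an engineer would, in place of code of your own. Each camera call takes 0.05 s, during which the arm holds its last target. There are 200 camera calls.

### The job

Take the head that carries the polish bottle out of the wooden rack and push its keyed shaft into the shaker's hub, turning it until the key slips into the keyway and the flange sits fully home on the hub. The shaker runs only while its spring-loaded hub is pressed, so keep pushing and finish while still gripping the head, with the hub held down near the end of its travel; leave the other head and the bottles standing where they are.

Things in the scene. Friction and masses are not known exactly. Their poses are not given: they have to be found in the camera images.
- bottle_head: The head to use: grey block with a small clear polish bottle (black cap) fixed in it, steel flange and keyed shaft below. Rigid, loose, 0.1 to 0.2 kg. Origin: the shaft's tip; z up the shaft, x along the block's 44 mm side. It hangs by its flange in either hole of the rack (play 2 mm), tip 12 mm above the table, its 44 mm side within 0.4 rad of the rack's long side. A half turn changes nothing.
- head_grip (a point): Centre of the head's block, 53 mm above the shaft tip, same axes as the head. The block is 44 x 32 x 40 mm (x, y, z), 33 to 73 mm above the tip: grip it across its 32 mm, along y. Bottle (27 mm wide) and cap (15 mm wide) stand above it, 73 to 95 mm.
- head_key (a point): Centre of the key, 20 mm above the shaft tip, same axes as the head. From the tip up: tapered nose 0 to 5 mm (8 to 14 mm wide), round shaft 14 mm thick; key from 12 to 28 mm, a flat bar through the shaft 26 mm long along x (13 mm to each side) and 6 mm thick along y; flange 28 to 33 mm, 44 mm in diameter.
- rack: Fixed wooden rack block, 80 x 190 x 40 mm (x, y, z), with two through holes of 30 mm diameter, 50 mm to either side of its middle along y. Origin: centre of its underside.
- shaker: Fixed white polish shaker, box 130 x 120 mm (x, y), 79 mm high, with a grey collar (72 mm in diameter) to 86 mm and the steel hub standing up in its middle. Origin: centre of its underside; its hub lies on its z axis.
- hub_mouth (a point): Centre of the hub's top face, 132 mm above the table when up; goes down with the hub but does NOT turn with it (it has the shaker's axes). The hub is a steel cup, 46 mm in diameter, 36 mm high, with a round bore 16 mm wide and 32 mm deep, crossed by a keyway 8 mm wide over its whole depth. The keyway's direction is not reported: within 0.6 rad either way of the shaker's x axis.
- hub_floor (a point): Floor of the bore, 32 mm below hub_mouth, moves with it. With the nose in the bore the key rests on the hub's top (tip 12 mm below the mouth); turned under a light push, about 5 N, the key drops in as the spring lifts the hub; the shaft then goes 28 mm deep, until the flange sits on the hub. The hub is stiff to turn and stays put under such rubbing. The keyway can also be seen from above.
- plunger (a joint): How far the hub is pressed down, m: 0 up, 0.008 fully down (hard stop). A spring pushes it up with 3 N at the top and 9.4 N at the bottom.
- cup_head: Bystander in the rack's other hole: a head with the same shaft but a low round grey cup, 52 mm in diameter, top 52 mm above its shaft tip. Origin: tip of the shaft.
- polish_bottle: Bystander: loose clear polish bottle with black cap, 30 mm in diameter, 65 mm high, origin under its centre.
- cream_jar: Bystander: loose white jar with black lid, 56 mm in diameter, 50 mm high, origin under its centre.
- remover_bottle: Bystander: loose white bottle, 54 mm in diameter, 120 mm high, origin under its centre.
Things that resemble listed ones, but are neither listed nor needed, are in the scene too. Leave any purple or red look-alike of the bottle_head alone.

How it is judged:
By the outcome, as a careful person would: the job done as asked, in the order asked, and still so for the second after the job is handed in, while the arm keeps its last pose, push and grip.
It also fails if it takes over 54 s, if anything falls off the work surface, if the arm or the gripper's body presses on something with over 40 N, if the wrist force passes 120 N, or if a joint passes its speed limit or range.

## Working session

There is one attempt and no reset: what is moved stays moved. The work goes in short steps, Python scripts to look and compute and a tool call to move; the robot and the scene stay as the last step left them, time stands still between calls to the robot, and variables do not carry over. Pictures are saved under pics/ and viewed, about 8 in all and at most 12, crops included, and the job is handed in when it is done.

Besides the shell and the picture viewer there is one more tool, called after "Call:" as name([rows], argument=value, ...), one row to a line, values as JSON. send_rows: Moves the arm, as the interface text tells. Its arguments: {"type":"object","properties":{"motion":{"type":"array"},"squeeze":{"type":"number"}},"required":["motion"]}

```bash
mkdir -p pics; ls; python3 - <<'E'
from workcell import *
import cv2,numpy as np
s=read_state();print({k:np.round(v,3) for k,v in s.items()})
for n in("scene","top"):
    c=capture(n);cv2.imwrite(f"pics/{n}0.png",c["img"][:,:,::-1]);np.savez(f"{n}0.npz",**c);print(n,c["K"],np.round(c["T"],3),[k for k in c])
E
```

```text
pics
{'time_s': np.float64(0.0), 'joint_pos': array([ 1.255,  0.3  ,  1.522,  0.   ,  1.321, -0.067]), 'joint_velocities': array([ 0.   , -0.001, -0.   ,  0.003, -0.001, -0.002]), 'effort': array([ 2.0000e-03, -5.4350e+01, -3.6181e+01,  0.0000e+00,  4.0000e-03,
       -0.0000e+00]), 'tool_pos': array([135.35 , 532.843, 230.707]), 'tcp_rot': array([-3.900e-01, -3.117e+00,  2.000e-03]), 'ft_force': array([0.512, 0.281, 0.324]), 'ft_torque': array([ 0.001, -0.012,  0.001]), 'gripper_width': np.float64(1.005)}
scene [[472.45734979   0.         282.12240636]
 [  0.         472.45734979 207.11119951]
 [  0.           0.           1.        ]] [[-2.210000e-01 -6.010000e-01  7.680000e-01  1.354774e+03]
 [ 9.750000e-01 -1.380000e-01  1.720000e-01  1.330900e+02]
 [ 3.000000e-03  7.870000e-01  6.170000e-01  7.665210e+02]
 [ 0.000000e+00  0.000000e+00  0.000000e+00  1.000000e+00]] ['img', 'K', 'T']
top [[516.32992992   0.         290.8125188 ]
 [  0.         516.32992992 204.03874169]
 [  0.           0.           1.        ]] [[ 1.800000e-02  9.830000e-01 -1.820000e-01  3.204500e+02]
 [-1.000000e+00  1.900000e-02  4.000000e-03 -4.639500e+01]
 [ 7.000000e-03  1.820000e-01  9.830000e-01  1.260842e+03]
 [ 0.000000e+00  0.000000e+00  0.000000e+00  1.000000e+00]] ['img', 'K', 'T']
```

View pics/top0.png

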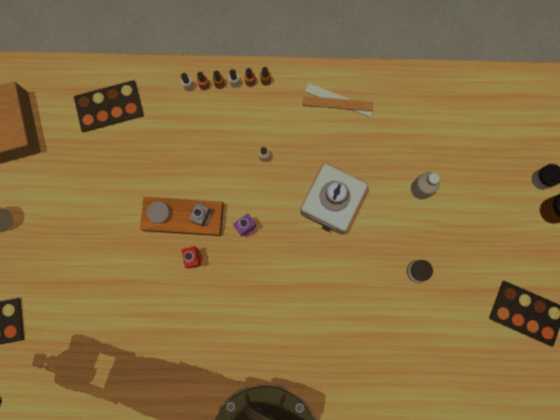

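View pics/scene0.png

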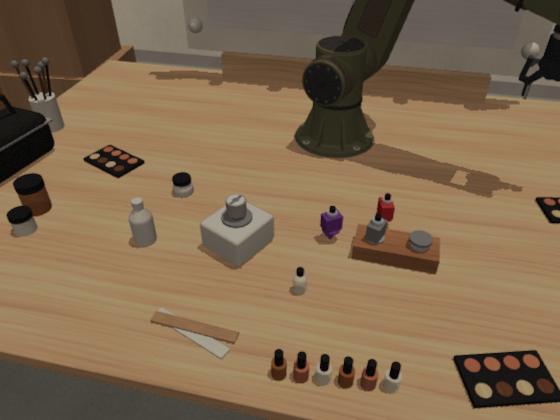

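Top view: bottle head at about (200,214) in the rack's right hole, cup head at (158,212), and shaker hub at (337,191) with a dark keyway. The purple (245,225) and red (191,257) look-alikes stand near the rack. The scene view agrees with this. Next I'll measure with masks and an enlarged crop.

```bash
cat > h.py <<'E'
import numpy as np,cv2
def load(n): return dict(np.load(n))
def ray(c,u,v):
    K,T=c["K"],c["T"];d=T[:3,:3]@np.array([(u-K[0,2])/K[0,0],-(v-K[1,2])/K[1,1],-1]);return T[:3,3],d
def plane(c,u,v,z):
    o,d=ray(c,u,v);return (o+d*(z-o[2])/d[2])
def proj(c,p):
    q=c["T"][:3,:3].T@(np.array(p)-c["T"][:3,3]);K=c["K"];return np.array([K[0,2]+K[0,0]*q[0]/-q[2],K[1,2]-K[1,1]*q[1]/-q[2]])
def tri(c1,p1,c2,p2):
    A=[];b=[]
    for c,p in((c1,p1),(c2,p2)):
        o,d=ray(c,*p);d=d/np.linalg.norm(d);M=np.eye(3)-np.outer(d,d);A.append(M);b.append(M@o)
    return np.linalg.lstsq(np.vstack(A),np.hstack(b),rcond=None)[0]
def crop(im,x0,y0,w,h,k): return cv2.resize(im[y0:y0+h,x0:x0+w,::-1],None,fx=k,fy=k,interpolation=cv2.INTER_CUBIC)
E
python3 - <<'E'
from h import *
t=load("top0.npz");s=load("scene0.npz")
a=crop(t["img"],135,185,80,60,5);b=crop(t["img"],300,160,80,60,5)
c=crop(s["img"],340,200,80,60,5);d=crop(s["img"],200,185,80,60,5)
cv2.imwrite("pics/c0.png",np.vstack([np.hstack([a,b]),np.hstack([c,d])]))
hsv=cv2.cvtColor(t["img"],cv2.COLOR_RGB2HSV)
def big(m,x0,y0,x1,y1):
    k=np.zeros_like(m);k[y0:y1,x0:x1]=m[y0:y1,x0:x1]
    cs,_=cv2.findContours(k,cv2.RETR_EXTERNAL,cv2.CHAIN_APPROX_NONE);return max(cs,key=cv2.contourArea)
print(t["img"][190:194,315:320].tolist()[0],hsv[214,185],hsv[208,193],hsv[180,200])
g=((hsv[...,1]<80)&(hsv[...,2]>60)).astype(np.uint8)
for n,box,z in(("box",(295,155,380,240),79),("blk",(186,195,215,235),85),("cup",(142,195,175,230),64)):
    r=cv2.minAreaRect(big(g,*box));print(n,r)
    P=np.array([plane(t,*p,z) for p in cv2.boxPoints(r)]);print(P[:,:2].round(1).tolist(),P.mean(0).round(1),[np.linalg.norm(P[i]-P[i-1]).round(1) for i in range(4)])
E
```

```text
[[150, 156, 143], [148, 154, 142], [150, 153, 143], [149, 152, 140], [148, 153, 141]] [ 14 196 142] [ 12 135 121] [ 23 134 152]
box ((333.5000305175781, 198.00003051757812), (50.087921142578125, 56.79612731933594), 26.56505012512207)
[[519.8, -69.3], [642.8, -127.5], [590.6, -233.0], [469.5, -173.3]] [ 555.6 -150.8   79. ] [np.float64(115.6), np.float64(136.0), np.float64(117.7), np.float64(135.0)]
blk ((198.7069091796875, 213.51724243164062), (14.049790382385254, 18.776823043823242), 23.198589324951172)
[[497.2, 183.2], [537.9, 168.3], [525.5, 137.8], [484.9, 152.9]] [511.4 160.5  85. ] [np.float64(32.7), np.float64(43.3), np.float64(32.9), np.float64(43.2)]
cup ((157.5, 212.0), (20.0, 21.0), 90.0)
[[539.8, 287.2], [540.8, 237.8], [493.3, 234.9], [492.3, 283.9]] [516.6 260.9  64. ] [np.float64(47.6), np.float64(49.3), np.float64(47.6), np.float64(49.0)]
```

View pics/c0.png

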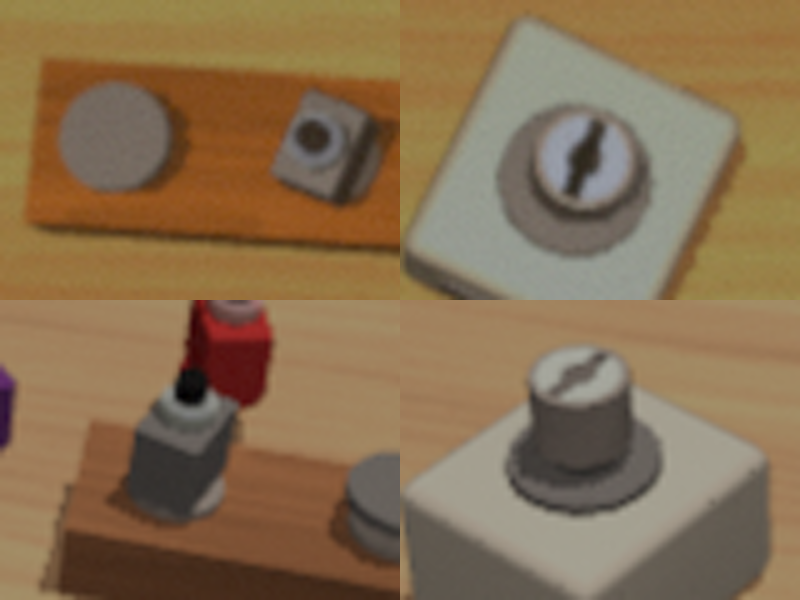

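```bash
python3 - <<'E'
from h import *
t=load("top0.npz");s=load("scene0.npz")
cap=tri(t,(197.6,212.2),s,(378.4,214.4));hub=tri(t,(337,192.4),s,(236,200));print("cap",cap,"hub",hub)
a=crop(t["img"],184,196,33,36,12);b=crop(s["img"],360,208,33,36,12)
cv2.imwrite("pics/c1.png",cv2.convertScaleAbs(np.hstack([a,b]),alpha=1.5))
E
```

```text
cap [510.75898636 161.52699005 105.94911341] hub [ 557.83116153 -152.64054238  127.77453632]
```

View pics/c1.png

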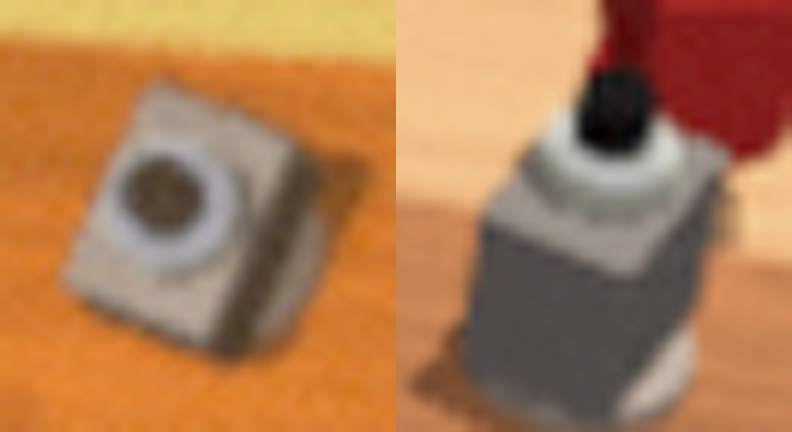

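The crop shows the block's top-face corners at about (148,80), (297,143), (217,345), (65,275). They measure about 31 × 42 mm, with the 44 mm side near world x. The text says it should be near the rack's long side, but the images say the short side, so I'll check the key once the head is lifted. Cap height of 106 mm matches the expected 107.

```bash
python3 - <<'E'
from h import *
from workcell import read_state
from scipy.spatial.transform import Rotation as R
t=load("top0.npz");im=t["img"]
up=lambda x,y:(184+(x+.5)/12-.5,196+(y+.5)/12-.5)
P=np.array([plane(t,*up(*p),85)[:2] for p in((148,80),(297,143),(217,345),(65,275))])
print("blk",P.mean(0)); 
for i,j in((3,0),(2,1)):d=P[j]-P[i];print(np.linalg.norm(d),np.degrees(np.arctan2(d[1],d[0])))
for i,j in((0,1),(3,2)):d=P[j]-P[i];print(np.linalg.norm(d),np.degrees(np.arctan2(d[1],d[0]))+90)
# hub: bright disc ellipse + dark keyway inside
g=cv2.resize(im[175:210,315:360],None,fx=8,fy=8,interpolation=cv2.INTER_CUBIC);hsv=cv2.cvtColor(g,cv2.COLOR_RGB2HSV)
gr=cv2.cvtColor(g,cv2.COLOR_RGB2GRAY)
m=((hsv[...,2]>175)).astype(np.uint8)
b=(g[...,2].astype(int)>165).astype(np.uint8)
for nm,k in(("v",m),("b",b)):
    n,l,st,ce=cv2.connectedComponentsWithStats(k)
    yy,xx=np.nonzero(k); 
    if len(xx)==0: continue
    sel=(np.hypot(xx-8*22.,yy-8*17.4)<90);pts=np.c_[xx[sel],yy[sel]].astype(np.int32)
    (cx,cy),r=cv2.minEnclosingCircle(pts)
    print(nm,sel.sum(),cx/8+315,cy/8+175,"diam px",r/4, plane(t,(cx+.5)/8-.5+315,(cy+.5)/8-.5+175,132))
    dk=np.zeros_like(gr);cv2.circle(dk,(int(cx),int(cy)),int(r*.85),1,-1)
    y2,x2=np.nonzero((dk>0)&(gr<105));q=np.array([plane(t,(x+.5)/8-.5+315,(y+.5)/8-.5+175,132)[:2] for x,y in zip(x2,y2)])
    c0=q.mean(0);w,V=np.linalg.eigh(np.cov((q-c0).T));v=V[:,1];print("key",c0,np.degrees(np.arctan(v[1]/v[0])),4*np.sqrt(w))
s=read_state();print(R.from_rotvec(s["tcp_rot"]).as_matrix().round(3))
for n,p in(("purple",(245,225)),("red",(191,257))):print(n,plane(t,*p,90))
E
```

```text
blk [512.33995481 160.63294653]
40.772780585685446 -19.99034084995746
41.74836725191274 -18.789694776412773
31.553389617600143 -21.918459182944645
32.47369752993651 -23.570921152165084
b 1370 337.0624141693115 191.75475883483887 diam px 14.745049476623535 [ 559.8204084  -152.97430538  132.        ]
key [ 559.80905502 -152.61026638] -21.767610008812525 [12.94636413 29.26816848]
[[-0.969  0.246 -0.   ]
 [ 0.246  0.969 -0.001]
 [ 0.    -0.001 -1.   ]]
purple [485.92786944  52.60294657  90.        ]
red [410.65740106 172.05509898  90.        ]
```

Call:
send_rows([
  [[62, 28, -28, 0, 0, 0, -7], [62, 28, -28, 0, 0, 0, 0], [62, 28, -28, 0, 0, 0, 0], [62, 28, -28, 0, 0, 0, 0], [62, 28, -28, 0, 0, 0, 0], [62, 28, -28, 0, 0, 0, 0], [62, 28, -28, 0, 0, 0, 0], [62, 28, -28, 0, 0, 0, 0], [62, 28, -28, 0, 0, 0, 0], [62, 28, -28, 0, 0, 0, 0], [62, 28, -28, 0, 0, 0, 0], [62, 28, -28, 0, 0, 0, 0]],
])

```text
time_s: 1.1
tool_pos: [476.6, 181.7, 227.6]
tcp_rot: [-0.572, -3.086, 0.008]
ft_force: [0.3, 0.9, 0.3]
gripper_width: 0.728
```

Call:
send_rows([
  [[62, 25, -15, -35, 0, 0, 0], [62, 8, -5, -35, 0, 0, 0], [62, 0, 0, 0, 0, 0, 0], [62, 0, 0, 0, 0, 0, 0]],
])

```text
time_s: 1.43
tool_pos: [512.2, 155.9, 159.8]
tcp_rot: [-0.585, -3.085, 0.008]
ft_force: [-0.5, 0.2, 1.7]
gripper_width: 0.726
```

```bash
cat > st.py <<'E'
from workcell import *
from scipy.spatial.transform import Rotation as R
import numpy as np
s=read_state();M=R.from_rotvec(s["tcp_rot"]).as_matrix()
print(s["time_s"],s["tool_pos"].round(1),"yaw(jaw)",np.degrees(np.arctan2(M[1,1],M[0,1])).round(2),"z",M[:,2].round(4),"F",s["ft_force"].round(2),"Tq",s["ft_torque"].round(3),"w",s["gripper_width"].round(3),"q",s["joint_pos"].round(2))
E
python3 st.py
```

```text
Traceback (most recent call last):
  File "st.py", line 5, in <module>
    print(s["time_s"],s["tool_pos"].round(1),"yaw(jaw)",np.degrees(np.arctan2(M[1,1],M[0,1])).round(2),"z",M[:,2].round(4),"F",s["ft_force"].round(2),"Tq",s["ft_torque"].round(3),"w",s["gripper_width"].round(3),"q",s["joint_pos"].round(2))
                                                                                                                                                                                       ^^^^^^^^^^^^^^^^^^^^^^^^
AttributeError: 'float' object has no attribute 'round'
```

Call:
send_rows([
  [[62, 0, 4.5, 0, 0, 0, 0], [62, 0, 0, -25, 0, 0, 0], [62, 0, 0, -25, 0, 0, 0], [62, 0, 0, -20, 0, 0, 0], [62, 0, 0, 0, 0, 0, 0], [62, 0, 0, 0, 0, 0, 0]],
])

```text
time_s: 1.93
tool_pos: [512.4, 167.4, 98.3]
tcp_rot: [0.575, 3.079, 0.001]
ft_force: [0.0, -0.7, 0.2]
gripper_width: 0.727
```

```bash
sed -i 's/s\["gripper_width"\].round(3)/round(float(s["gripper_width"]),3)/' st.py; python3 st.py; python3 - <<'E'
from workcell import *
from h import *
c=capture("scene");t=capture("top")
cv2.imwrite("pics/d0.png",np.hstack([crop(c["img"],330,160,100,130,4),crop(t["img"],150,160,100,130,4)]))
E
```

```text
1.9333 [512.4 167.4  98.3] yaw(jaw) 68.85 z [ 0.0089 -0.001  -1.    ] F [ 0.02 -0.68  0.18] Tq [ 0.03  -0.033  0.023] w 0.727 q [ 0.25  0.42  1.69 -0.    1.02 -0.95]
```

View pics/d0.png

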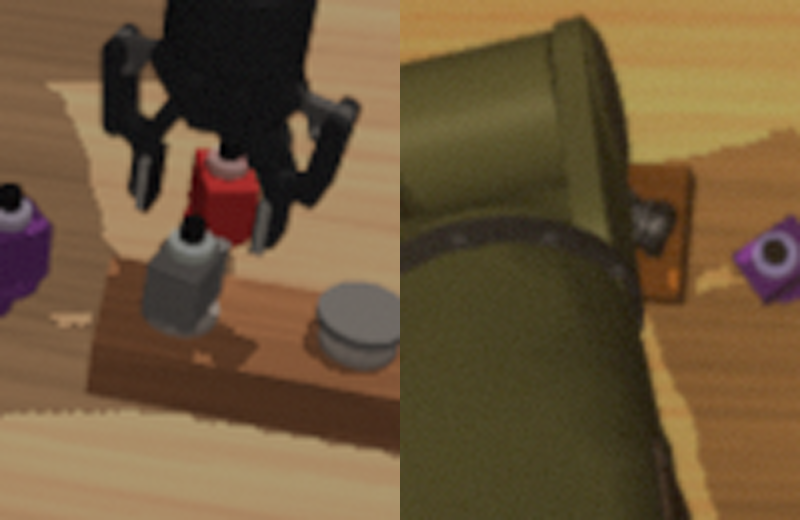

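Scene view: the open fingers straddle the head's cap at about (190,230) in the crop. y has overshot to 167, so I'll correct it before descending.

Call:
send_rows([
  [[62, 0, -6.5, 0, 0, 0, 0], [62, 0, 0, 0, 0, 0, 0], [62, 0, 0, 0, 0, 0, 0]],
])

```text
time_s: 2.28
tool_pos: [513.9, 160.9, 102.6]
tcp_rot: [0.573, 3.074, 0.005]
ft_force: [-0.1, -0.5, -0.0]
gripper_width: 0.727
```

Call:
send_rows([
  [[62, -1, 0, -25, 0, 0.8, 0], [62, 0, 0, -20, 0, 0, 0], [62, 0, 0, 0, 0, 0, 0], [62, 0, 0, 0, 0, 0, 0]],
])

```text
time_s: 2.62
tool_pos: [514.8, 160.8, 60.2]
tcp_rot: [0.576, 3.082, 0.005]
ft_force: [0.5, 0.0, 0.6]
gripper_width: 0.725
```

```bash
python3 st.py
```

```text
2.6167 [514.8 160.8  60.2] yaw(jaw) 68.83 z [ 0.0066  0.002  -1.    ] F [0.49 0.03 0.57] Tq [-0.004  0.02   0.002] w 0.725 q [ 0.23  0.48  1.71  0.    0.95 -0.97]
```

Call:
send_rows([
  [[62, -2, 0, -8, 0.1, 0.4, 0], [62, 0, 0, 0, 0, 0, 0], [62, 0, 0, 0, 0, 0, 0], [25, 0, 0, 0, 0, 0, 0], [25, 0, 0, 0, 0, 0, 0], [25, 0, 0, 0, 0, 0, 0], [25, 0, 0, 0, 0, 0, 0], [25, 0, 0, 0, 0, 0, 0]],
], squeeze=60)

```text
time_s: 3.28
tool_pos: [514.3, 161.1, 56.1]
tcp_rot: [0.577, 3.085, 0.009]
ft_force: [0.7, -0.3, -0.9]
gripper_width: 0.363
```

```bash
python3 st.py
```

```text
3.2833 [514.3 161.1  56.1] yaw(jaw) 68.82 z [ 0.0042  0.0051 -1.    ] F [ 0.71 -0.32 -0.85] Tq [-0.024 -0.053 -0.   ] w 0.363 q [ 0.23  0.49  1.71  0.    0.94 -0.97]
```

Call:
send_rows([
  [[25, 0, 0, 0, 0, 0, 0], [25, 0, 0, 0, 0, 0, 0], [25, 0, 0, 12, 0, 0, 0], [25, 0, 0, 20, 0, 0, 0], [25, 0, 0, 25, 0, 0, 0], [25, 0, 0, 25, 0, 0, 0], [25, 0, 0, 30, 0, 0, 0], [25, 0, 0, 30, 0, 0, 0], [25, 0, 0, 10, 0, 0, 0], [25, 0, 0, 0, 0, 0, 0], [25, 0, 0, 0, 0, 0, 0]],
], squeeze=80)

```text
time_s: 4.2
tool_pos: [511.3, 160.4, 220.2]
tcp_rot: [0.577, 3.086, 0.008]
ft_force: [-0.4, 0.3, -1.3]
gripper_width: 0.358
```

```bash
python3 st.py
```

```text
4.2 [511.3 160.4 220.2] yaw(jaw) 68.82 z [ 0.0029  0.0048 -1.    ] F [-0.39  0.27 -1.26] Tq [-0.054  0.001  0.027] w 0.358 q [ 0.23  0.28  1.58  0.    1.28 -0.97]
```

Call:
send_rows([
  [[25, 6, -35, 0, 0, 0, 0], [25, 6, -35, 0, 0, 0, 0], [25, 6, -35, 0, 0, 0, 0], [25, 6, -35, 0, 0, 0, 0], [25, 6, -35, 0, 0, 0, 0], [25, 6, -35, 0, 0, 0, 0], [25, 6, -35, 0, 0, 0, 0], [25, 6, -35, 0, 0, 0, 0], [25, 0, -20, 0, 0, 0, 0], [25, 0, 0, 0, 0, 0, 0], [25, 0, 0, 0, 0, 0, 0]],
])

```text
time_s: 5.12
tool_pos: [553.7, -152.7, 207.9]
tcp_rot: [-0.569, -3.073, -0.009]
ft_force: [0.2, 0.7, -1.0]
gripper_width: 0.358
```

```bash
python3 st.py
```

```text
5.1167 [ 553.7 -152.7  207.9] yaw(jaw) 69.02 z [-0.0153  0.009  -0.9998] F [ 0.24  0.65 -1.01] Tq [ 0.02  -0.016  0.026] w 0.358 q [-0.33  0.38  1.47  0.    1.31 -1.54]
```

Call:
send_rows([
  [[25, 5.5, 0, 0, -0.5, -0.9, 0], [25, 0, 0, 0, 0, 0, 0], [25, 0, 0, 0, 0, 0, 0]],
])

```text
time_s: 5.37
tool_pos: [559.2, -150.9, 205.9]
tcp_rot: [-0.57, -3.088, -0.001]
ft_force: [0.4, 0.4, -1.7]
gripper_width: 0.363
```

```bash
python3 st.py; python3 - <<'E'
from workcell import *
from h import *
c=capture("scene");np.savez("scene1.npz",**c)
cv2.imwrite("pics/e0.png",cv2.convertScaleAbs(crop(c["img"],190,120,90,105,6)[:600],alpha=1.5))
E
```

```text
5.3667 [ 559.2 -150.9  205.9] yaw(jaw) 69.07 z [-1.1e-03  6.0e-04 -1.0e+00] F [ 0.39  0.4  -1.73] Tq [-0.028 -0.056 -0.024] w 0.363 q [-0.33  0.39  1.47  0.    1.29 -1.53]
```

View pics/e0.png

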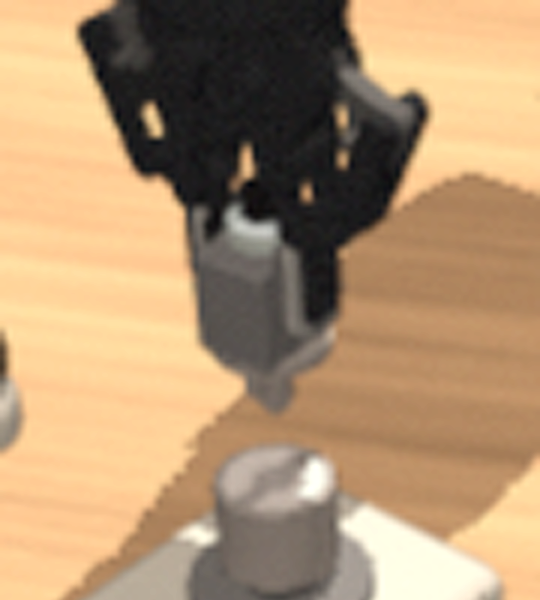

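Scene view: the head is gripped above the hub with the nose tip at about (278,408) and the cap at about (255,195). The line between them looks slightly tilted, so I'll compare with the projection of an upright head.

```bash
python3 - <<'E'
from h import *
c=load("scene1.npz")
f=lambda p:((proj(c,p)-[190,120]+.5)*6-.5).round(1)
for xy in((559.2,-150.9),(557.5,-150.3)):
  print("tip",f((*xy,162)),"cap top",f((*xy,257)),"flange bot",f((*xy,190)),"blk top",f((*xy,235)))
print("hub mouth",f((559.8,-153,132)),"hub bottom",f((559.8,-153,96)))
img=c["img"]
E
```

```text
tip [272.1 410.1] cap top [255.9 185.6] flange bot [267.6 346.6] blk top [259.8 240. ]
tip [275.1 407.7] cap top [259.1 183.3] flange bot [270.6 344.2] blk top [263.  237.6]
hub mouth [271. 476.] hub bottom [276.6 551.8]
```

Call:
send_rows([
  [[25, 2.3, -2.4, 0, 0, 0, -1], [25, 0, 0, -12, 0, 0, 0], [25, 0, 0, -10, 0, 0, 0], [25, 0, 0, 0, 0, 0, 0], [25, 0, 0, 0, 0, 0, 0]],
])

```text
time_s: 5.83
tool_pos: [561.9, -151.1, 181.5]
tcp_rot: [-0.595, -3.084, -0.001]
ft_force: [0.3, -0.4, -1.6]
gripper_width: 0.362
```

```bash
python3 st.py
```

```text
5.8333 [ 561.9 -151.1  181.5] yaw(jaw) 68.15 z [-1.e-03  9.e-04 -1.e+00] F [ 0.27 -0.35 -1.6 ] Tq [-0.01  -0.011 -0.021] w 0.362 q [-0.33  0.41  1.49  0.    1.24 -1.52]
```

Call:
send_rows([
  [[25, 0, -2.2, 0, 0, 0, 0], [25, 0, 0, 0, 0, 0, 0], [25, 0, 0, -4, 0, 0, 0], [25, 0, 0, 0, 0, 0, 0]],
])

```text
time_s: 6.17
tool_pos: [561.8, -153.6, 177.1]
tcp_rot: [-0.595, -3.083, -0.001]
ft_force: [-0.6, 0.5, -1.8]
gripper_width: 0.357
```

```bash
python3 st.py; python3 - <<'E'
from workcell import *
from h import *
c=capture("scene");np.savez("scene2.npz",**c)
cv2.imwrite("pics/f0.png",cv2.convertScaleAbs(crop(c["img"],215,160,45,50,12),alpha=1.5))
f=lambda p:((proj(c,p)-[215,160]+.5)*12-.5).round(1)
print("tip",f((559.9,-152.6,133.5)),"mouth",f((559.8,-153,132)))
E
```

```text
6.1667 [ 561.8 -153.6  177.1] yaw(jaw) 68.15 z [-0.0012  0.001  -1.    ] F [-0.55  0.51 -1.77] Tq [ 0.009 -0.037 -0.03 ] w 0.357 q [-0.33  0.42  1.49  0.    1.23 -1.52]
tip [243.9 466.6] mouth [242.5 472.4]
```

View pics/f0.png

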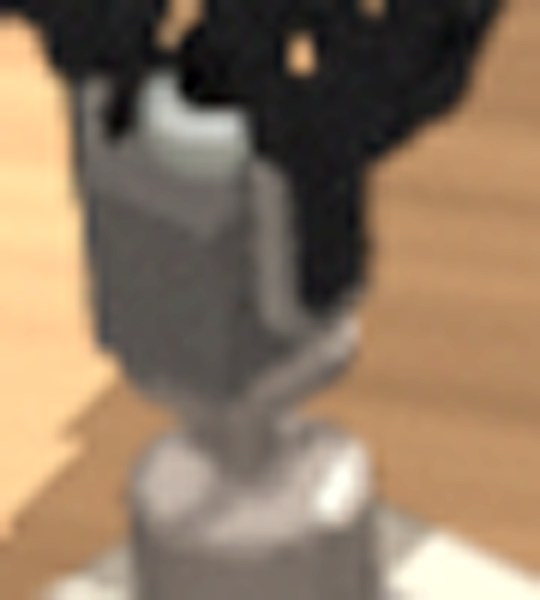

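The nose tip at about (250,475) sits over the hub centre at about (252,478). I'll descend gently.

Call:
send_rows([
  [[25, 0, 0, -4, 0, 0, 0], [25, 0, 0, -3, 0, 0, 0], [25, 0, 0, -2, 0, 0, 0], [25, 0, 0, 0, 0, 0, 0]],
])

```text
time_s: 6.55
tool_pos: [562.1, -153.7, 168.0]
tcp_rot: [-0.595, -3.085, -0.001]
ft_force: [-0.1, -0.1, -2.0]
gripper_width: 0.362
```

```bash
python3 st.py
```

```text
6.55 [ 562.1 -153.7  168. ] yaw(jaw) 68.15 z [ 1.e-04  5.e-04 -1.e+00] F [-0.05 -0.13 -1.95] Tq [-0.014 -0.042 -0.019] w 0.362 q [-0.33  0.43  1.5   0.    1.22 -1.52]
```

Call:
send_rows([
  [[25, 0, 0, -2, 0, 0, 0], [25, 0, 0, -2, 0, 0, 0], [25, 0, 0, -1.5, 0, 0, 0], [25, 0, 0, 0, 0, 0, 0]],
])

```text
time_s: 6.88
tool_pos: [562.1, -153.6, 161.9]
tcp_rot: [-0.595, -3.085, -0.001]
ft_force: [0.0, 0.5, -2.9]
gripper_width: 0.359
```

```bash
python3 st.py
```

```text
6.8833 [ 562.1 -153.6  161.9] yaw(jaw) 68.15 z [-0.e+00  6.e-04 -1.e+00] F [ 0.04  0.53 -2.88] Tq [ 0.064 -0.01  -0.025] w 0.359 q [-0.33  0.44  1.5   0.    1.2  -1.52]
```

Call:
send_rows([
  [[25, 0, 0, -2, 0, 0, 0], [25, 0, 0, -2, 0, 0, 0], [25, 0, 0, -2, 0, 0, 0], [25, 0, 0, 0, 0, 0, 0]],
])

```text
time_s: 7.22
tool_pos: [562.2, -153.6, 155.3]
tcp_rot: [0.595, 3.084, 0.001]
ft_force: [0.7, 0.2, -1.5]
gripper_width: 0.364
```

```bash
python3 st.py
```

```text
7.2167 [ 562.2 -153.6  155.3] yaw(jaw) 68.16 z [ 4.e-04  6.e-04 -1.e+00] F [ 0.7   0.22 -1.5 ] Tq [ 0.084  0.004 -0.003] w 0.364 q [-0.33  0.44  1.51  0.    1.19 -1.52]
```

Call:
send_rows([
  [[25, 0, 0, -2, 0, 0, 0], [25, 0, 0, -2, 0, 0, 0], [25, 0, 0, -1.5, 0, 0, 0], [25, 0, 0, 0, 0, 0, 0]],
])

```text
time_s: 7.55
tool_pos: [562.2, -153.6, 149.2]
tcp_rot: [0.595, 3.084, 0.001]
ft_force: [1.1, 0.5, -2.3]
gripper_width: 0.359
```

```bash
python3 st.py; python3 - <<'E'
from workcell import *
from h import *
c=capture("scene");np.savez("scene3.npz",**c)
cv2.imwrite("pics/g0.png",cv2.convertScaleAbs(crop(c["img"],205,160,65,65,9),alpha=1.5))
E
```

```text
7.55 [ 562.2 -153.6  149.2] yaw(jaw) 68.16 z [ 4.e-04  6.e-04 -1.e+00] F [ 1.11  0.52 -2.28] Tq [ 0.067 -0.032  0.004] w 0.359 q [-0.33  0.45  1.52  0.    1.18 -1.52]
```

View pics/g0.png

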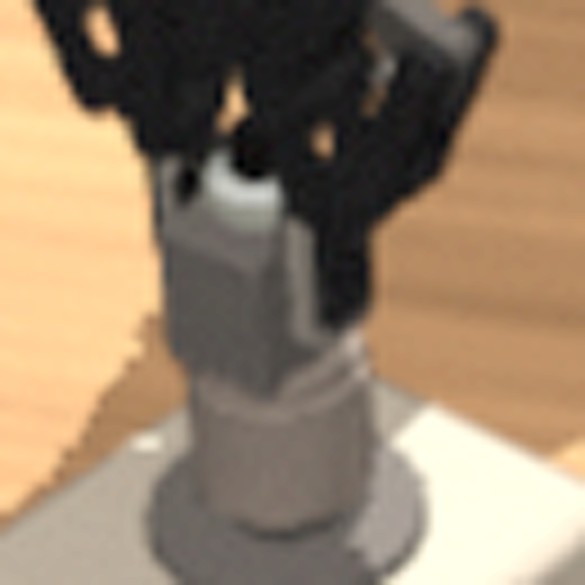

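The flange (rim at about (280,400)) is almost on the hub, so the key has slipped into the keyway without turning. Now I'll press it home.

Call:
send_rows([
  [[25, 0, 0, -2, 0, 0, 0], [25, 0, 0, -1.5, 0, 0, 0], [25, 0, 0, 0, 0, 0, 0]],
])

```text
time_s: 7.85
tool_pos: [562.5, -153.7, 146.1]
tcp_rot: [0.595, 3.083, 0.001]
ft_force: [-0.2, 0.6, 1.4]
gripper_width: 0.355
```

```bash
python3 st.py
```

```text
7.85 [ 562.5 -153.7  146.1] yaw(jaw) 68.16 z [ 1.4e-03  3.0e-04 -1.0e+00] F [-0.17  0.62  1.4 ] Tq [0.137 0.188 0.002] w 0.355 q [-0.33  0.45  1.52  0.    1.17 -1.52]
```

Call:
send_rows([
  [[25, 0, 0, -2, 0, 0, 0], [25, 0, 0, -2, 0, 0, 0], [25, 0, 0, -1.5, 0, 0, 0], [25, 0, 0, 0, 0, 0, 0]],
])

```text
time_s: 8.18
tool_pos: [562.6, -153.7, 141.2]
tcp_rot: [0.595, 3.083, 0.001]
ft_force: [-2.8, 0.8, 5.1]
gripper_width: 0.36
```

```bash
python3 st.py
```

```text
8.1833 [ 562.6 -153.7  141.2] yaw(jaw) 68.16 z [ 0.0022 -0.     -1.    ] F [-2.83  0.78  5.14] Tq [ 0.24   0.523 -0.041] w 0.36 q [-0.33  0.46  1.52  0.    1.16 -1.52]
```

Call:
send_rows([
  [[25, -0.5, 0, -1.5, 0, 0, 0], [25, 0, 0, -1.5, 0, 0, 0], [25, 0, 0, 0, 0, 0, 0], [25, 0, 0, 0, 0, 0, 0]],
])

```text
time_s: 8.52
tool_pos: [562.7, -153.7, 140.3]
tcp_rot: [0.594, 3.08, 0.0]
ft_force: [-4.6, 1.5, 4.6]
gripper_width: 0.363
```

```bash
python3 st.py
```

```text
8.5167 [ 562.7 -153.7  140.3] yaw(jaw) 68.16 z [ 4.7e-03 -6.0e-04 -1.0e+00] F [-4.56  1.47  4.58] Tq [0.294 0.732 0.008] w 0.363 q [-0.33  0.46  1.53  0.    1.15 -1.52]
```

Call:
send_rows([
  [[25, -1.5, 0.3, 0, 0, 0.4, 0], [25, 0, 0, 0, 0, 0, 0]],
])

```text
time_s: 8.68
tool_pos: [562.4, -153.6, 141.7]
tcp_rot: [0.595, 3.083, -0.002]
ft_force: [-2.7, 1.0, 5.1]
gripper_width: 0.362
```

```bash
python3 st.py
```

```text
8.6833 [ 562.4 -153.6  141.7] yaw(jaw) 68.16 z [ 0.0017 -0.0015 -1.    ] F [-2.68  1.02  5.12] Tq [0.273 0.699 0.008] w 0.362 q [-0.33  0.46  1.52 -0.    1.16 -1.52]
```

Call:
send_rows([
  [[25, -1.5, 0.5, 0, 0, 0.2, 0], [25, 0, 0, -2, 0, 0, 0], [25, 0, 0, -1, 0, 0, 0], [25, 0, 0, 0, 0, 0, 0]],
])

```text
time_s: 9.02
tool_pos: [561.8, -153.3, 139.9]
tcp_rot: [0.595, 3.083, -0.003]
ft_force: [-0.2, 1.2, 5.9]
gripper_width: 0.358
```

```bash
python3 st.py
```

```text
9.0167 [ 561.8 -153.3  139.9] yaw(jaw) 68.16 z [ 0.0017 -0.0026 -1.    ] F [-0.2   1.23  5.91] Tq [ 0.243  0.129 -0.047] w 0.358 q [-0.33  0.46  1.53 -0.    1.16 -1.52]
```

Call:
send_rows([
  [[25, 0, 0.3, -1.5, 0, 0.1, 0], [25, 0, 0, -1.2, 0, 0, 0], [25, 0, 0, 0, 0, 0, 0]],
])

```text
time_s: 9.27
tool_pos: [562.0, -153.4, 140.0]
tcp_rot: [0.595, 3.082, -0.005]
ft_force: [-2.5, 2.4, 5.6]
gripper_width: 0.363
```

```bash
python3 st.py
```

```text
9.2667 [ 562.  -153.4  140. ] yaw(jaw) 68.15 z [ 0.0019 -0.0038 -1.    ] F [-2.47  2.44  5.63] Tq [0.431 0.516 0.025] w 0.363 q [-0.33  0.46  1.53 -0.    1.15 -1.52]
```

Call:
send_rows([
  [[25, -0.4, 0.4, -3, -0.2, 0.1, 0], [25, -0.3, 0.3, -3, 0, 0, 0], [25, 0, 0, -3, 0, 0, 0]],
])

```text
time_s: 9.52
tool_pos: [562.7, -153.4, 139.2]
tcp_rot: [0.594, 3.076, -0.014]
ft_force: [-16.9, 5.0, 36.0]
gripper_width: 0.36
```

```bash
python3 st.py
```

```text
9.5167 [ 562.7 -153.4  139.2] yaw(jaw) 68.15 z [ 0.0071 -0.0105 -0.9999] F [-16.89   4.98  35.95] Tq [ 1.401  3.518 -0.076] w 0.36 q [-0.33  0.46  1.53 -0.01  1.15 -1.51]
```

Call:
send_rows([
  [[25, -0.8, 0, -0.5, 0.5, 0.4, 0], [25, 0, 0, -0.8, 0, 0, 0], [25, 0, 0, -0.8, 0, 0, 0]],
])

```text
time_s: 9.77
tool_pos: [562.0, -153.4, 140.2]
tcp_rot: [0.594, 3.082, -0.003]
ft_force: [-0.9, 1.1, 6.0]
gripper_width: 0.358
```

```bash
python3 st.py
```

```text
9.7667 [ 562.  -153.4  140.2] yaw(jaw) 68.17 z [ 0.0026 -0.0024 -1.    ] F [-0.92  1.06  6.  ] Tq [0.317 0.296 0.025] w 0.358 q [-0.33  0.46  1.53 -0.    1.15 -1.52]
```

Call:
send_rows([
  [[25, -0.3, 0, -1.5, 0.1, 0.1, 0], [25, -0.2, 0, -1.6, 0.1, 0.1, 0], [25, -0.2, 0, -1.6, 0.1, 0.1, 0], [25, -0.2, 0, -1.6, 0.1, 0.1, 0]],
])

```text
time_s: 10.1
tool_pos: [562.4, -153.7, 139.4]
tcp_rot: [0.594, 3.084, 0.005]
ft_force: [-6.0, 2.4, 19.6]
gripper_width: 0.355
```

```bash
python3 st.py; python3 - <<'E'
from workcell import *
from h import *
c=capture("scene")
cv2.imwrite("pics/h0.png",cv2.convertScaleAbs(crop(c["img"],205,160,65,65,9),alpha=1.5))
cv2.imwrite("pics/h1.png",c["img"][:,:,::-1])
E
python3 st.py
```

```text
10.1 [ 562.4 -153.7  139.4] yaw(jaw) 68.18 z [ 0.0014  0.0028 -1.    ] F [-5.96  2.38 19.59] Tq [0.505 1.334 0.042] w 0.355 q [-0.33  0.46  1.52  0.    1.16 -1.52]
10.15 [ 562.3 -153.7  139.4] yaw(jaw) 68.18 z [ 0.0014  0.0028 -1.    ] F [-5.9   3.45 20.41] Tq [0.64  1.248 0.062] w 0.356 q [-0.33  0.46  1.52  0.    1.16 -1.52]
```

View pics/h0.png

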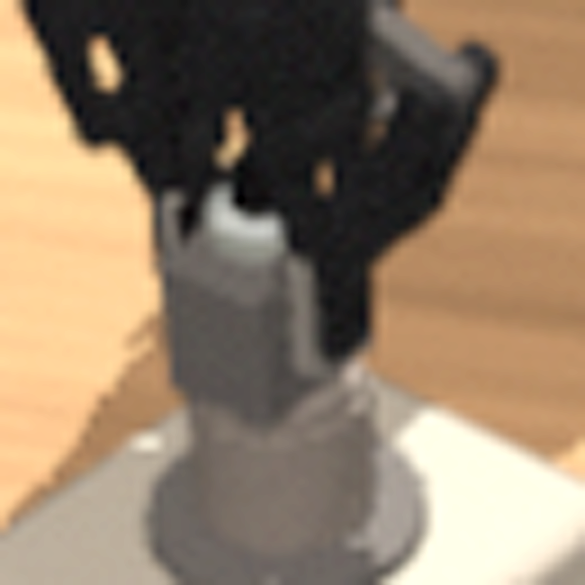

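View pics/h1.png

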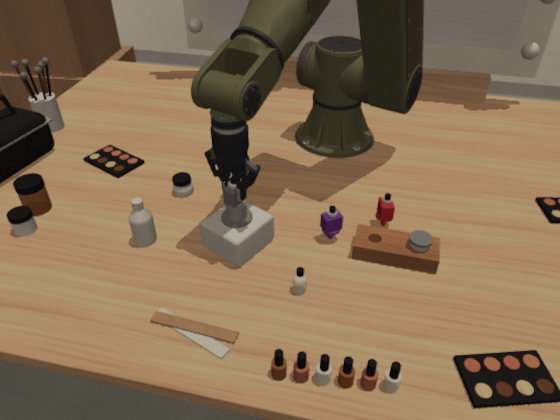

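The flange sits on the hub and the hub is pressed, its visible height shortened at about (285,490). The push is steady at about 20 N. The cup head and the bottles stand where they were.

```bash
python3 -c "
from workcell import *
print(finish_job())"; python3 st.py
```

```text
the job is handed in; nothing more can be done
None
the job is handed in; nothing more can be done
```

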